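Load a dish stack into the sloped feeder

ROBOT

A 6-joint arm with a two-finger parallel gripper is mounted at the origin on a cart in front of the work surface, level with it; the furniture and walls round the work are solid. World frame = base frame: x ahead of the robot, y to its left, z up, the work surface at z = 0. Lengths are in m, angles in degrees, forces in N, time in s.
With the tool pointing down it reaches from about 0.375 to 0.9 m from the base axis. Payload 3.1 kg.
Tool frame: the origin (TCP) lies on the centre line of the jaws, within the pads' length; the fingertips stand 14 mm ahead of it and the grasp point (between the pads) lies 5 mm behind it (bot.tips_ahead is the distance from the TCP to the fingertips, in m); z points along the fingers, y is the line along which they close (so a half turn about z gives the same grasp; the last joint's range is limited). The gripper opens to 87 mm and grips with 3 to 60 N. Pads are 19 mm wide; open, the fingers measure 117 mm over their backs; the gripper's body (75 mm by 190 mm) begins 51 mm behind the grasp point.
Start: joints at [-74.112, 30.224, 82.088, -0, 67.689, -10.227], TCP at [0.275, -0.561, 0.237] pointing down, gripper open.
Joint ranges: [-176.69, 176.69], [-43.24, 126.21], [12.49, 139.97], [-82, 262], [0, 151.66], [-163.58, 163.58]. Speed limits (degrees/s): [159.86, 159.86, 180, 180, 180, 180].

INTERFACE

Orientations are given as a 3x3 rotation matrix whose columns are the frame's x, y, z axes.
In Python, from rig import bot gives the robot as it stands.
- The arm moves only by the tool play_rows, never from a script. Its argument "moves" is a list that holds one entry, the list of rows, each a list of 6 numbers: the shift along the tool's x, y, z in mm, then the turn, a rotation vector about the tool's x, y, z in rad. A call has 1 to 5 rows; each row shifts and turns the commanded pose from where the row before left it, along the tool's axes as they then stand; what a row does not reach is not made up. A row lasts 1/10 s, in which the tool goes at most 50 mm and 8.59 degrees, less where a joint would pass 70% of its speed; a pose out of reach is approached as far as the arm can. A call with a gripper value outside its range is refused whole. "fingers" is the opening, from -1 (shut) to 1 (fully open), set as the call begins (left out, the last holds). The fingers move at their own pace and stop on an object; the grip force is fixed at half the most. Time passes only in rows, so rows that do not move let the fingers close. It gives the time, the measured TCP pose, the force, the opening and the grip force at its end, in the units of the state.
- bot.read_state(): the state, without advancing time (a new reading comes with each control period).
- bot.capture(name): name is "scene" or "side" or "wrist"; returns a dict with "image" (384x512x3 uint8, blue, green, red), "fx", "fy", "cx", "cy" (pixels), "R" (3x3) and "t" (3): a world point X has camera coordinates R X + t. Camera axes: x right, y down, z forward; pixel columns grow to the right and rows downward; lengths in m; the calibration is good to about 2 mm. A picture is of the moment at which its call begins. There is no depth.
- bot.hand_in(): hands the job in; it is judged then, once.
Trained networks look in a picture, given as the dict that the camera call returned (one of the last four; its "shot" number tells which), for a name from the list of things; names that differ only in an ending like _2 or _b are one class to them, and where a whole thing is asked for, a point or a joint stands for the part that bears it (a point fixed in the world has none). Each returns a list of dicts, best first, with "confidence" (0 to 1); they miss things now and then, are a little off and sometimes report something else, mostly with a low value. They report only what shows in the picture. A call takes as long as a camera call. They do not tell look-alikes from the thing itself.
- bot.search_frame(picture, query): "centre" ([column, row] in pixels, amid what is visible of it).
- bot.silhouettes(picture, query): "pixels" (384x512 bool, what is visible of it) and "centre" ([column, row] in pixels, amid what is visible of it).
- bot.pinpoint(picture, query): "centre" ([column, row] in pixels: a listed point, or the origin of a listed thing).
The state is a dict: "time_s": time; "joint_positions": joint angles; "qvel": joint speeds; "tau": joint torques, N m; "position": TCP position; "tcp_rot": TCP orientation; "force": force on the tool from outside, world axes, zero at the start; "moment": the same for the moment, N m; "opening": opening from 0.0 (shut) to 1.0 (fully open); "grasp_force": force on a finger pad.
Only numpy, scipy, OpenCV 4.12 (cv2) and the standard library are available. Lean on these libraries where they do the work, as an engineer would, in place of code of your own. Each camera call takes 0.05 s, during which the arm holds its last target. There are 200 camera calls.

TASK

Set the small stack of three culture dishes flat on its base on the open upper part of the sloped feeder chute, then push it down the chute under the hood until it is pressed home against the sprung stop hidden inside. Press gently, so the stop is not forced, and leave the stack resting against the stop with the other dishes and the beaker left where they are.

Things in the scene. Friction and masses are not known exactly. Their poses are not given: they have to be found in the camera images.
- dish_stack_centre (a point): centre (half-way up) of the loose stack of three small round culture dishes, cream and clear, joined as one solid cylinder 58 mm in diameter and 45 mm high, about 0.12 kg; it starts upright on the bench, so its centre is 22.5 mm up; its z axis is the axis of the cylinder
- channel: sloped chute of the dish feeder, fixed aluminium, going down at 15 degrees into a white hood. Origin: channel floor, centre line, exactly at the hood's mouth; x points down the slope into the hood, y across, z square to the floor (up). Open channel: x = -165 mm to 0, 64 mm wide inside, guide walls 12 mm high and 5 mm thick, upper end open. Friction holds the stack on the slope: it does not slide by itself
- stop_unit: dark end plate (fixed) closing the hood's lower end, 127.5 mm from the mouth, same axes as channel; carries the rubber stop pad inside, 44 mm wide, 33 mm high. The pad's face is 12 to 52 mm inside the mouth, set anew each time and hidden. It yields on a spring, 2 N per mm (damped, plus 0.1 N per mm/s), and is solid after 10 mm: a slow press of 4 to 8 N seats the stack, over 14 N forces it
- dish_pair_centre (a point): bystander: centre of a lower loose stack of only two culture dishes, 58 mm in diameter, 30 mm high
- beaker_centre (a point): bystander: centre of a small empty loose beaker, 55 mm in diameter, 71 mm high
- hood_mouth (a point): middle of the hood's mouth, on the channel floor (the same point and axes as channel). The white hood runs from here 130 mm down the slope, is 64 mm wide and 53 mm high inside; its lip reaches 61 mm above the channel floor. The seated stack still stands 6 to 46 mm out of it, so it can be pushed from behind without entering the hood
Mind the look-alikes: they are no part of the job. Leave any red or yellow look-alike of the part that bears dish_stack_centre alone.

How it is judged (in metres and radians):
On the way, in this order (a step that is already met when the one before it is completed fails the run):
1. the dish stack stands upright on the channel floor of the open upper part, between the guide walls, its centre 30 to 150 mm up-slope of the hood's mouth (x of dish_stack_centre in the frame of channel between -0.15 and -0.03 m and y of dish_stack_centre in the frame of channel between -0.006 and 0.006 m and z of dish_stack_centre in the frame of channel below 0.027 m and angle between the z axis of dish_stack_centre and the z axis of channel, either way round below 0.1 rad), for 0.2 s.
2. the dish stack is pressed against the stop with at least 1.5 N (contact force between dish_stack and stop_unit above 1.5 N), for 0.2 s.
At the end, for the whole second after the job is handed in: the dish stack stands flat on the channel floor (within 0.1 rad, centre within 6 mm of the centre line and less than 27 mm above the floor), at rest, its front under the hood and still touching the stop (contact force over 0.05 N) (contact force between dish_stack and stop_unit above 0.05 N and x of dish_stack_centre in the frame of channel above -0.022 m and y of dish_stack_centre in the frame of channel between -0.006 and 0.006 m and z of dish_stack_centre in the frame of channel below 0.027 m and angle between the z axis of dish_stack_centre and the z axis of channel, either way round below 0.1 rad and linear speed of dish_stack below 0.01 m/s).
It fails at once if the stop is forced: the stack bears on it with more than 14 N (contact force between dish_stack and stop_unit above 14 N).
It fails at once if the two-dish stack is shifted by more than 30 mm (distance of dish_pair_centre from where it was at the start of the episode above 0.03 m).
It fails at once if the beaker is shifted by more than 30 mm (distance of beaker_centre from where it was at the start of the episode above 0.03 m).
It also fails if it takes over 59 s, if anything falls off the work surface, if the arm or the gripper's body presses on something with over 40 N, if the wrist force passes 120 N, or if a joint passes its speed limit or range.

## Working session

There is one attempt and no reset: what is moved stays moved. The work goes in short steps, Python scripts to look and compute and a tool call to move; the robot and the scene stay as the last step left them, time stands still between calls to the robot, and variables do not carry over. Pictures are saved under pics/ and viewed, at most 10 in all, crops included, and the job is handed in when it is done.

Besides the shell and the picture viewer there is one more tool, called after "Emit:" as name(argument=value, ...) on one line, values as JSON. play_rows: Moves the arm, as the interface text tells. Its arguments: {"type":"object","properties":{"moves":{"type":"array","items":{"type":"array","items":{"type":"array","items":{"type":"number"}}}},"fingers":{"type":"number"}},"required":["moves"]}

```bash
mkdir -p pics; ls
cat > h.py <<'E'
import numpy as np, cv2
from rig import bot
def shot(n,save=None):
    p=bot.capture(n)
    if save: cv2.imwrite(f'pics/{save}.png',p['image'])
    return p
def K(p): return np.array([[p['fx'],0,p['cx']],[0,p['fy'],p['cy']],[0,0,1]])
def ray(p,uv):
    d=np.linalg.inv(K(p))@np.array([uv[0],uv[1],1.]); R=np.array(p['R']); t=np.array(p['t'])
    return -R.T@t, R.T@d/np.linalg.norm(d)
def onz(p,uv,z):
    o,d=ray(p,uv); return o+d*(z-o[2])/d[2]
def tri(obs):
    A=np.zeros((3,3));b=np.zeros(3)
    for p,uv in obs:
        o,d=ray(p,uv);M=np.eye(3)-np.outer(d,d);A+=M;b+=M@o
    X=np.linalg.solve(A,b)
    return X,[np.linalg.norm((np.eye(3)-np.outer(ray(p,uv)[1],ray(p,uv)[1]))@(X-ray(p,uv)[0])) for p,uv in obs]
def proj(p,X):
    c=K(p)@(np.array(p['R'])@np.array(X)+np.array(p['t'])); return c[:2]/c[2]
E
python3 - <<'E'
from h import *
np.set_printoptions(precision=4,suppress=True)
ims=[]
for n in ('scene','side'):
    p=shot(n); ims.append(p['image'])
    print(n,'cam',-np.array(p['R']).T@p['t'])
    for q in ('dish_stack_centre','hood_mouth','stop_unit','dish_pair_centre','beaker_centre','channel'):
        for r in bot.pinpoint(p,q):
            z={'dish_stack_centre':.0225,'dish_pair_centre':.015,'beaker_centre':.0355}.get(q)
            print(q,np.round(r['centre'],1),round(r['confidence'],2), onz(p,r['centre'],z) if z else '')
    cv2.imwrite(f'pics/{n}0.png',cv2.resize(p['image'],(800,600)))
print({k:v for k,v in bot.read_state().items() if k in('position','tcp_rot','force','time_s')})
E
```

```text
pics
scene cam [-0.5225  0.4963  0.8103]
dish_stack_centre [196.1 230.3] 0.94 [0.5214 0.1857 0.0225]
dish_stack_centre [167.2 252.6] 0.68 [0.4618 0.2923 0.0225]
dish_stack_centre [223.6 219.6] 0.64 [0.5332 0.0925 0.0225]
dish_stack_centre [228.3 246.6] 0.62 [0.4059 0.1329 0.0225]
hood_mouth [271.8 189.6] 0.73 
stop_unit [270.6 191. ] 0.47 
dish_pair_centre [144.3 227.4] 0.56 [0.6199 0.3157 0.015 ]
beaker_centre [378.5 179.2] 0.67 [ 0.4838 -0.4617  0.0355]
beaker_centre [273.5 189.4] 0.16 [ 0.5969 -0.1155  0.0355]
channel [272.7 192.4] 0.49 
side cam [-0.0404  0.8852  0.6034]
dish_stack_centre [243.3 222.2] 0.91 [0.5315 0.0895 0.0225]
dish_stack_centre [218.2 262.3] 0.76 [0.4742 0.2854 0.0225]
dish_stack_centre [226.  241.3] 0.65 [0.5145 0.1986 0.0225]
dish_stack_centre [268.4 240.2] 0.65 [0.417  0.1342 0.0225]
hood_mouth [265.3 186.2] 0.75 
hood_mouth [161.4 251.4] 0.61 
dish_pair_centre [161.6 254.6] 0.66 [0.6311 0.3286 0.015 ]
beaker_centre [329.4 161.4] 0.5 [ 0.4901 -0.4629  0.0355]
channel [264.  186.4] 0.84 
{'time_s': 0.7, 'position': array([ 0.2751, -0.5611,  0.2366]), 'tcp_rot': array([[ 0.8979,  0.4402,  0.    ],
       [ 0.4402, -0.8979,  0.    ],
       [ 0.    , -0.    , -1.    ]]), 'force': array([ 0.0676, -0.2455, -0.3796])}
```

View pics/scene0.png

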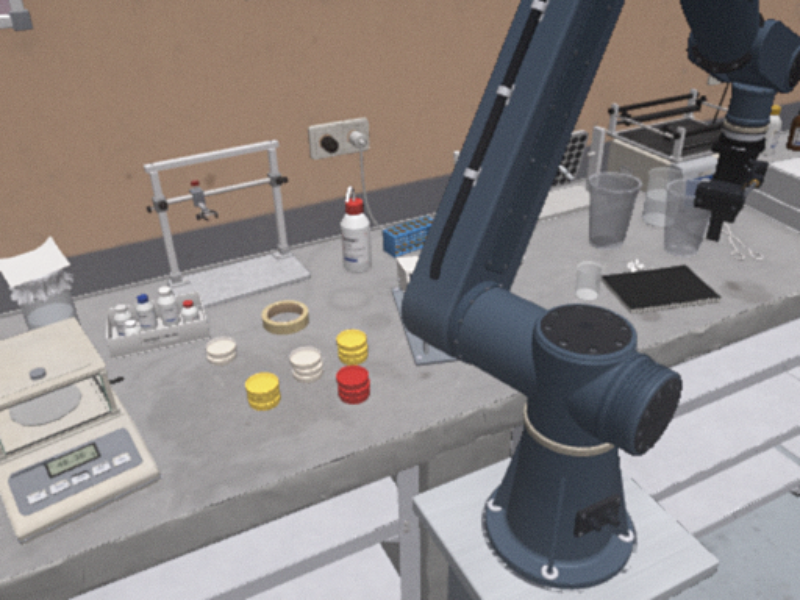

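View pics/side0.png

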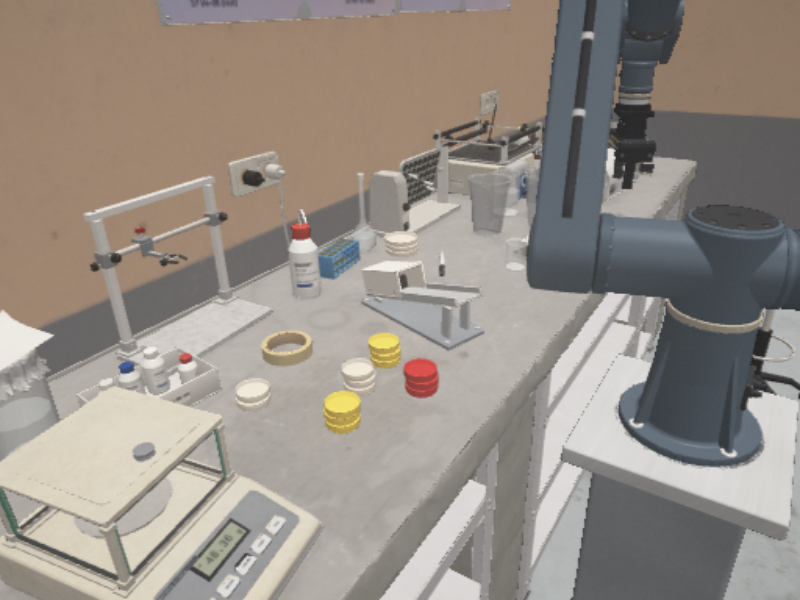

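The side view shows a cream three-tier stack at (358,375), two yellow ones at (385,350) and (342,411), and a red one at (421,377). A low cream dish sits at (252,394), and another cream dish pile at (400,243) beyond the chute. The hood is at about (395,280), and its open channel runs to the right, towards the robot. I'll confirm the candidates in one enlarged crop.

Run:
```python
from h import *
p=shot('side'); i=p['image']
a=cv2.resize(i[140:290,140:320],None,fx=4.4,fy=4,interpolation=cv2.INTER_CUBIC)
cv2.imwrite('pics/crop1.png',a[:, :800])
m=bot.silhouettes(p,'channel')
for r in m[:2]:
    ys,xs=np.where(r['pixels']);print(r['confidence'],xs.min(),xs.max(),ys.min(),ys.max())
for uv in [(256,157)]: print(onz(p,uv,.02))
o=[onz(p,u,.0) for u in [(231,193),(286,220),(307,208)]];print(np.round(o,3))
```

```text
0.57 232 307 167 195
[ 0.79651431 -0.3929133   0.02      ]
[[ 0.708 -0.088  0.   ]
 [ 0.446 -0.02   0.   ]
 [ 0.424 -0.124  0.   ]]
```

View pics/crop1.png

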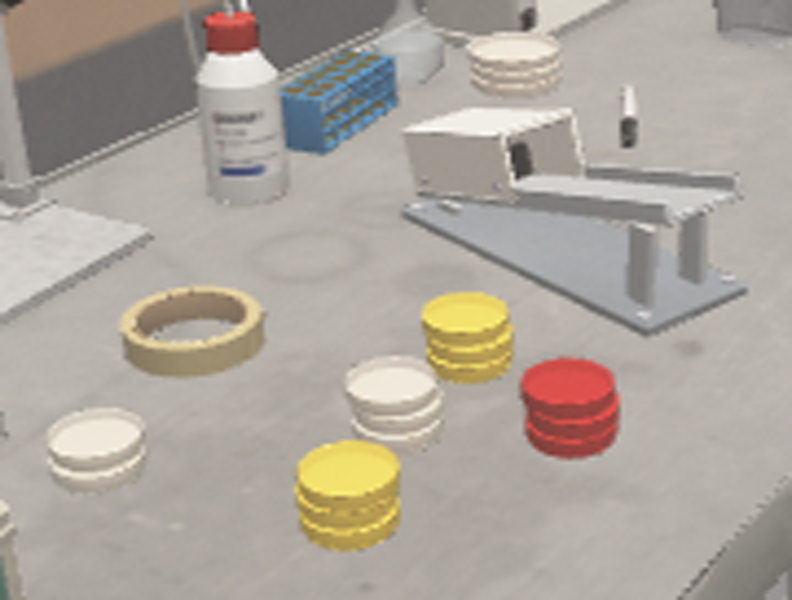

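Stack candidates in the full side view:
- Cream at (226,241)
- Yellow at (243,222) and (218,262)
- Red at (268,240)
- A larger cream pile at (256,157)

The cream three-tier one at (226,241) fits: it's cream, has three tiers and is 58 mm wide at its distance. The far pile is about 90 mm wide, the one at (161,253) has only two tiers, and the yellow and red ones are look-alikes. The crop confirms this. I'm moving now, over the chute on the way.

Emit:
play_rows(moves=[[[34,-35,0,0,0,0],[34,-35,0,0,0,0],[34,-35,0,0,0,0],[34,-35,0,0,0,0],[34,-35,0,0,0,0]]], fingers=1)

```text
time_s: 1.3
position: [0.3511, -0.3275, 0.2367]
tcp_rot: [[0.898, 0.439, 0.001], [0.439, -0.898, -0.0], [0.0, 0.001, -1.0]]
force: [0.3, -0.2, 0.4]
opening: 1.004
grasp_force: 0.0
```

Emit:
play_rows(moves=[[[34,-35,0,0,0,0],[34,-35,0,0,0,0],[34,-35,0,0,0,0],[34,-35,0,0,0,0],[0,0,0,0,0,0]]])

```text
time_s: 1.8
position: [0.4113, -0.1379, 0.2367]
tcp_rot: [[0.894, 0.447, -0.001], [0.447, -0.894, 0.003], [0.0, -0.003, -1.0]]
force: [-0.3, 0.0, 0.4]
opening: 0.999
grasp_force: 0.0
```

Run:
```python
from h import *
p=shot('wrist','wr1');np.set_printoptions(precision=3,suppress=True)
print(bot.read_state()['position'],-np.array(p['R']).T@p['t'],np.array(p['R'])[2])
for q in ('dish_stack_centre','hood_mouth','channel','stop_unit'):
    print(q,[(np.round(r['centre'],1),round(r['confidence'],2)) for r in bot.pinpoint(p,q)])
```

```text
[ 0.412 -0.141  0.237] [ 0.481 -0.103  0.384] [-0.254 -0.124 -0.959]
dish_stack_centre [(array([31.3, 58.9]), 0.77)]
hood_mouth [(array([287.6,  12.9]), 0.81)]
channel [(array([285.3,  13.5]), 0.74)]
stop_unit []
```

View pics/wr1.png

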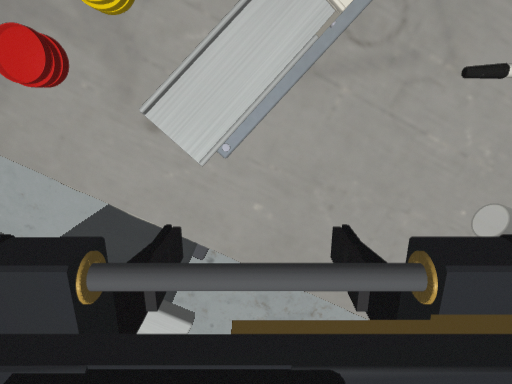

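The wrist view shows the chute's open upper end at (150,110)–(203,163), with the hood cut off at about (345,3). The red look-alike is at (30,55). I'll shift ahead along tool x to see the mouth.

Emit:
play_rows(moves=[[[40,-10,0,0,0,0],[40,-10,0,0,0,0],[40,-10,0,0,0,0],[0,0,0,0,0,0],[0,0,0,0,0,0]]])

```text
time_s: 2.55
position: [0.5058, -0.065, 0.2361]
tcp_rot: [[0.898, 0.44, -0.001], [0.44, -0.898, -0.0], [-0.001, -0.0, -1.0]]
force: [-0.1, 0.1, -0.1]
opening: 1.001
grasp_force: 0.0
```

Run:
```python
from h import *
np.set_printoptions(precision=4,suppress=True)
P={n:shot(n,'b_'+n) for n in('wrist','scene','side')}
import pickle;pickle.dump(P,open('P.pkl','wb'))
print(bot.read_state()['position'])
o={}
for q in ('hood_mouth','channel','dish_stack_centre'):
  for n,p in P.items():
    r=bot.pinpoint(p,q);o[q,n]=r
    print(q,n,[(np.round(a['centre'],1),round(a['confidence'],2)) for a in r])
  if q!='dish_stack_centre':
    L=[(P[n],o[q,n][0]['centre']) for n in P if o[q,n]]
    print(tri(L))
```

```text
[ 0.5047 -0.0653  0.2363]
hood_mouth wrist [(array([304. , 135.1]), 0.86)]
hood_mouth scene [(array([268.9, 188.4]), 0.53)]
hood_mouth side [(array([263.8, 188.3]), 0.63)]
(array([ 0.5695, -0.0874,  0.0574]), [np.float64(0.0032354013944987086), np.float64(0.005175026035639611), np.float64(0.004619047302514685)])
channel wrist [(array([305.1, 134.3]), 0.77)]
channel scene [(array([273. , 190.7]), 0.54)]
channel side [(array([263.7, 186.3]), 0.59)]
(array([ 0.5693, -0.0941,  0.0543]), [np.float64(0.0024495470263714743), np.float64(0.0046043022141004225), np.float64(0.003864666164393025)])
dish_stack_centre wrist [(array([48.8, 66.2]), 0.76), (array([ 71.4, 163.3]), 0.63), (array([133.2,  96.2]), 0.62)]
dish_stack_centre scene [(array([225.5, 220.9]), 0.87), (array([167.2, 252.4]), 0.87), (array([196.9, 232.9]), 0.57), (array([224.8, 246.8]), 0.55)]
dish_stack_centre side [(array([226. , 242.3]), 0.91), (array([219.9, 263. ]), 0.87), (array([269.3, 241.6]), 0.66), (array([243.3, 225.3]), 0.58)]
```

View pics/b_wrist.png

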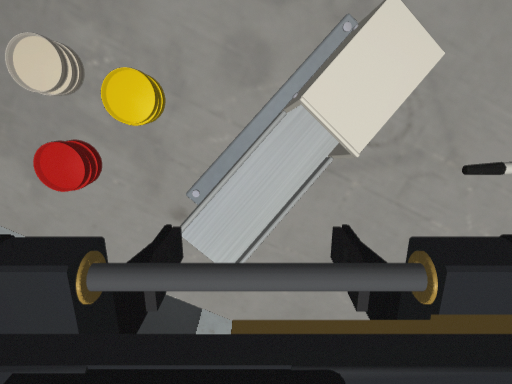

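The wrist view shows the hood's lip at (302,100)–(357,155), with the channel going down-left to (182,232). The cream stack is at (42,64), yellow at (132,96) and red at (67,165). I'll enlarge the chute for an accurate pose fit.

Run:
```python
from h import *
i=cv2.imread('pics/b_wrist.png')[0:270,170:460]
a=cv2.resize(i,None,fx=2.2,fy=2.2,interpolation=cv2.INTER_CUBIC)
cv2.imwrite('pics/crop2.png',a)
```

```text
(no output)
```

View pics/crop2.png

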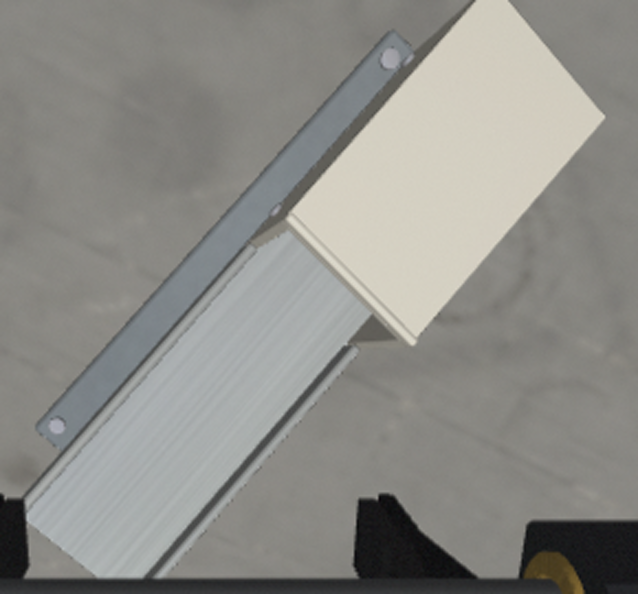

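```bash
cat > fit.py <<'E'
from h import *
import pickle
from scipy.optimize import least_squares
np.set_printoptions(precision=4,suppress=True)
P=pickle.load(open('P.pkl','rb'));p=P['wrist']
f=lambda u,v:(u/2.2+170,v/2.2)
def Rc(yaw):
    c,s=np.cos(np.radians(15)),np.sin(np.radians(15))
    Rz=np.array([[np.cos(yaw),-np.sin(yaw),0],[np.sin(yaw),np.cos(yaw),0],[0,0,1]])
    return Rz@np.array([[c,0,s],[0,1,0],[-s,0,c]])
obs=[(0,1,.061,f(288,215)),(0,-1,.061,f(414,346)),(.13,-1,.061,f(604,117)),
     (0,.037,.012,f(252,245)),(0,-.037,.012,f(357,350)),(-.165,.037,.012,f(27,499))]
def res(v):
    r=[]
    for x,y,z,uv in obs:
        if abs(y)==1:y*=v[4]
        r+=list(proj(p,v[:3]+Rc(v[3])@[x,y,z])-uv)
    return r
s=least_squares(res,[.57,-.09,.055,-.25,.04]);print(s.x,np.degrees(s.x[3]));print(np.round(s.fun.reshape(-1,2),1))
O=s.x[:3]
for n in P: print(n,proj(P[n],O))
if __name__=='__main__':
    for z in (.0225,):
        for n,uv in (('wrist',(48.8,66.2)),('scene',(196.9,232.9)),('side',(226,242.3))): print(n,onz(P[n],uv,z))
    print(tri([(P['wrist'],(48.8,66.2)),(P['side'],(226,242.3)),(P['scene'],(196.9,232.9))]))
    print('yellow',onz(P['wrist'],(133.2,96.2),.0225),'red',onz(P['wrist'],(71.4,163.3),.0225))
    R=Rc(s.x[3])
    print('R',R);print('base z at x=-165',(O+R@[-.165,0,0]),'place',O+R@[-.09,0,.0])
E
python3 fit.py
```

```text
[ 0.5696 -0.0962  0.0403 -0.2899  0.0382] -16.607514458466984
[[-1.   1. ]
 [-0.7 -0.9]
 [-0.5  1.9]
 [ 1.5 -2. ]
 [ 2.1 -2.3]
 [-1.   1.9]]
wrist [306.9486 134.654 ]
scene [272.3061 193.462 ]
side [264.8491 190.5486]
wrist [0.5095 0.1915 0.0225]
scene [0.5082 0.1881 0.0225]
side [0.5116 0.2026 0.0225]
(array([0.5121, 0.1923, 0.0194]), [np.float64(0.0031868375459806627), np.float64(0.006294485779092892), np.float64(0.005273765802128778)])
yellow [0.5205 0.0974 0.0225] red [0.4149 0.1382 0.0225]
R [[ 0.9256  0.2858  0.248 ]
 [-0.2761  0.9583 -0.074 ]
 [-0.2588  0.      0.9659]]
base z at x=-165 [ 0.4168 -0.0506  0.083 ] place [ 0.4863 -0.0713  0.0636]
```

```bash
cat >> fit.py <<'E'
g=lambda u,v:(u/4.4+140,v/4+140)
obs2=[(.13,1,.061,g(403,130)),(0,-1,.061,g(573,108)),(-.165,.037,.012,g(669,206)),(-.165,-.037,.012,g(740,177)),(0,1,.061,g(505,125))]
def res2(v):
    r=res(v[:5])
    for x,y,z,uv in obs2:
        if abs(y)==1:y*=v[4]
        r+=list(proj(P['side'],v[:3]+Rc(v[3])@[x,y,z])-uv+v[5:7])
    return r
s2=least_squares(lambda v:np.r_[res2(v),v[5:7]*.3],list(s.x)+[0,0]);print(s2.x,np.degrees(s2.x[3]));print(np.round(s2.fun.reshape(-1,2),1))
E
python3 fit.py | tail -14
```

```text
base z at x=-165 [ 0.4168 -0.0506  0.083 ] place [ 0.4863 -0.0713  0.0636]
[ 0.5696 -0.0962  0.0405 -0.2898  0.0381  1.2496 -3.2213] -16.604487705503143
[[-0.8  1.1]
 [-0.8 -0.9]
 [-0.5  1.7]
 [ 1.5 -2. ]
 [ 2.1 -2.3]
 [-1.   2. ]
 [-0.1 -1.1]
 [ 0.9 -0.1]
 [-0.5 -0.2]
 [ 0.2 -0.2]
 [-0.7  1.9]
 [ 0.4 -1. ]]
```

Emit:
play_rows(moves=[[[40,-38,0,0,0,-0.14],[0,0,0,0,0,-0.14],[0,0,0,0,0,-0.14],[0,0,0,0,0,-0.14],[0,0,0,0,0,-0.14]]])

```text
time_s: 3.65
position: [0.5232, -0.0166, 0.2365]
tcp_rot: [[0.397, 0.918, -0.0], [0.918, -0.397, -0.0], [-0.0, -0.0, -1.0]]
force: [-0.2, -0.3, 0.0]
opening: 0.996
grasp_force: 0.0
```

Emit:
play_rows(moves=[[[35,-28,0,0,0,0],[35,-28,0,0,0,0],[35,-28,0,0,0,0],[0,0,0,0,0,0],[0,0,0,0,0,0]]])

```text
time_s: 4.15
position: [0.4884, 0.1139, 0.2367]
tcp_rot: [[0.4, 0.916, 0.0], [0.916, -0.4, -0.0], [-0.0, 0.001, -1.0]]
force: [0.7, 0.1, 0.1]
opening: 1.0
grasp_force: 0.0
```

```bash
cat > see.py <<'E'
from h import *
np.set_printoptions(precision=4,suppress=True)
p=shot('wrist');s=bot.read_state();R=np.array(s['tcp_rot']);T=np.array(s['position'])
i=p['image'].astype(int)
for r in bot.silhouettes(p,'dish_stack_centre'):
    m=r['pixels'];b=i[m].mean(0); ys,xs=np.where(m)
    top=np.argwhere
    X=onz(p,r['centre'],.0225)
    print(np.round(r['centre']),round(r['confidence'],2),'bgr',b.round(),'box',xs.min(),xs.max(),ys.min(),ys.max(),'X',X,'tool mm',1e3*R.T@(X-T))
for r in bot.pinpoint(p,'dish_stack_centre'):
    X=onz(p,r['centre'],.0225);print('pin',np.round(r['centre']),round(r['confidence'],2),X,'tool mm',1e3*R.T@(X-T))
print(T,R.tolist());cv2.imwrite('pics/see.png',p['image'])
E
python3 see.py
```

```text
[192. 173.] 0.82 bgr [ 45.  49. 192.] box 163 215 149 202 X [0.4156 0.1409 0.0225] tool mm [ -3.8608 -78.5711 214.1204]
[177.  31.] 0.81 bgr [ 21. 189. 214.] box 140 206 0 59 X [0.471  0.287  0.0225] tool mm [152.1408 -86.5545 214.0892]
[286. 173.] 0.8 bgr [ 22. 192. 217.] box 261 314 148 200 X [0.5197 0.0956 0.0225] tool mm [ -3.5071  34.9978 214.2209]
[247.  98.] 0.57 bgr [188. 208. 213.] box 218 271 70 127 X [0.512  0.1947 0.0225] tool mm [ 84.1781 -11.9096 214.1658]
pin [288. 174.] 0.91 [0.5219 0.0941 0.0225] tool mm [ -3.9993  37.5645 214.2232]
pin [177.  34.] 0.9 [0.4694 0.2838 0.0225] tool mm [148.5612 -86.7043 214.0896]
pin [192. 171.] 0.66 [0.4159 0.1434 0.0225] tool mm [ -1.5047 -79.2849 214.1194]
pin [243. 100.] 0.6 [0.507  0.1942 0.0225] tool mm [ 81.6753 -16.3546 214.1622]
[0.4889 0.113  0.2367] [[0.4021355517987607, 0.9155798368628882, 0.0007485383311034627], [0.9155801297666584, -0.4021352734529724, -0.0004978166048331863], [-0.0001547771793724808, 0.000885536577406212, -0.9999995959344157]]
```

View pics/see.png

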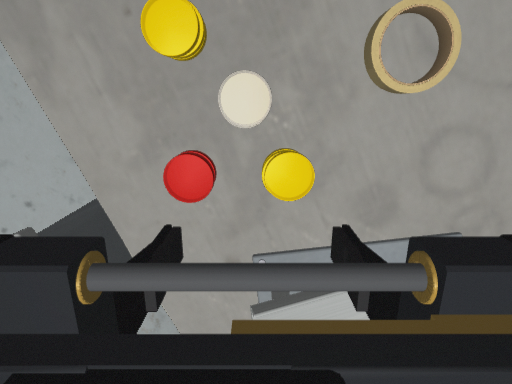

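The cream stack at (245,98) is in clear view between the red at (190,176) and the two yellow ones, with room for the fingers. It's 83 mm ahead along tool x and −14 mm along tool y.

Emit:
play_rows(moves=[[[42,-7,0,0,0,0],[41,-7,0,0,0,0],[0,0,40,0,0,0],[0,0,40,0,0,0],[0,0,40,0,0,0]]])

```text
time_s: 4.8
position: [0.5106, 0.1937, 0.1156]
tcp_rot: [[0.404, 0.915, 0.002], [0.915, -0.404, 0.0], [0.001, 0.002, -1.0]]
force: [0.3, -0.2, 0.0]
opening: 0.998
grasp_force: 0.0
```

Emit:
play_rows(moves=[[[0,0,30,0,0,0],[0,0,20,0,0,0],[0,0,20,0,0,0],[0,0,16,0,0,0],[0,0,0,0,0,0]]])

```text
time_s: 5.3
position: [0.5087, 0.1929, 0.0284]
tcp_rot: [[0.405, 0.914, -0.004], [0.914, -0.405, -0.001], [-0.002, -0.004, -1.0]]
force: [-0.4, 0.0, 0.0]
opening: 0.999
grasp_force: 0.0
```

Emit:
play_rows(moves=[[[0,0,0,0,0,0],[0,0,0,0,0,0],[0,0,0,0,0,0],[0,0,0,0,0,0],[0,0,0,0,0,0]]], fingers=-1)

```text
time_s: 5.8
position: [0.5096, 0.1947, 0.0312]
tcp_rot: [[0.403, 0.915, 0.001], [0.915, -0.403, 0.0], [0.001, 0.001, -1.0]]
force: [-0.2, 0.2, 1.8]
opening: 0.66
grasp_force: 30.0
```

Emit:
play_rows(moves=[[[0,0,-40,0,0,0],[0,0,-40,0,0,0],[0,0,-40,0,0,0],[0,0,-30,0,0,0.145],[0,0,0,0,0,0.145]]])

```text
time_s: 6.3
position: [0.512, 0.1953, 0.1853]
tcp_rot: [[0.652, 0.758, 0.01], [0.758, -0.652, 0.002], [0.008, 0.006, -1.0]]
force: [0.4, 0.3, -2.1]
opening: 0.66
grasp_force: 30.0
```

Emit:
play_rows(moves=[[[0,0,0,0,0,0.145],[0,0,0,0,0,0.145],[0,0,0,0,0,0.145],[0,0,0,0,0,0.145],[0,0,0,0,0,0.145]]])

```text
time_s: 6.8
position: [0.5088, 0.1946, 0.1805]
tcp_rot: [[0.991, 0.135, -0.001], [0.135, -0.991, -0.0], [-0.001, 0.0, -1.0]]
force: [-0.1, 0.1, -1.6]
opening: 0.658
grasp_force: 30.0
```

Emit:
play_rows(moves=[[[0,0,0,0,0,0.145],[0,0,0,0,0,0.145],[0,0,0,0,0,0.14],[0,0,0,0,0,0],[0,0,0,0,0,0]]])

```text
time_s: 7.3
position: [0.509, 0.1946, 0.1805]
tcp_rot: [[0.959, -0.282, -0.0], [-0.282, -0.959, -0.0], [-0.0, 0.0, -1.0]]
force: [-1.2, 0.1, -1.4]
opening: 0.657
grasp_force: 30.0
```

```bash
cat > goal.py <<'E'
import sys
from h import *
from scipy.spatial.transform import Rotation as Ro
np.set_printoptions(precision=4,suppress=True)
# channel pose estimate
O=np.array([.5696,-.0962,.0405]);YAW=np.radians(-16.6)
c,s=np.cos(np.radians(15)),np.sin(np.radians(15))
RC=Ro.from_euler('z',YAW).as_matrix()@np.array([[c,0,s],[0,1,0],[-s,0,c]])
RT=RC@np.diag([1,-1,-1.])  # tool x down-slope, tool z into floor
def rel(X):
    st=bot.read_state();R=np.array(st['tcp_rot']);T=np.array(st['position'])
    print('tcp',T,'in channel mm',1e3*RC.T@(T-O),'F chan',RC.T@st['force'],'grip',st['grasp_force'],st['opening'])
    G=O+RC@(np.array(X)/1e3)
    print('shift tool mm',1e3*R.T@(G-T),'rotvec',Ro.from_matrix(R.T@RT).as_rotvec(),'goal',G)
if __name__=='__main__': rel([float(a) for a in sys.argv[1:4]])
E
python3 goal.py -95 0 90
```

```text
tcp [0.509  0.1946 0.1805] in channel mm [-172.6109  261.3434   98.7091] F chan [-0.8059 -0.2141 -1.6516] grip 30.00022168736905 0.6567595678089111
shift tool mm [ 71.7768 261.5999  28.5178] rotvec [ 0.0006 -0.2615  0.0036] goal [ 0.504  -0.0766  0.152 ]
```

Emit:
play_rows(moves=[[[14,44,0,0,0,0],[14,44,0,0,0,0],[14,44,0,0,0,0],[15,44,0,0,0,0],[15,44,0,0,0,0]]])

```text
time_s: 7.8
position: [0.5153, -0.0384, 0.1807]
tcp_rot: [[0.959, -0.282, 0.0], [-0.282, -0.959, 0.0], [0.0, -0.0, -1.0]]
force: [1.1, -0.6, -1.4]
opening: 0.66
grasp_force: 30.0
```

Emit:
play_rows(moves=[[[0,41,0,0,0,0],[0,0,14,0,-0.131,0],[0,0,14,0,-0.131,0],[0,0,0,0,0,0],[0,0,0,0,0,0]]])

```text
time_s: 8.3
position: [0.5019, -0.0754, 0.1521]
tcp_rot: [[0.926, -0.284, -0.248], [-0.274, -0.959, 0.074], [-0.259, -0.001, -0.966]]
force: [0.1, 1.1, -1.0]
opening: 0.662
grasp_force: 30.0
```

```bash
python3 goal.py -95 0 60
python3 - <<'E'
from h import *
a=[shot(n)['image'] for n in('side','wrist')]
cv2.imwrite('pics/pl.png',np.hstack([cv2.resize(a[0][120:260,180:340],(400,350),interpolation=2),cv2.resize(a[1],(400,350))]))
E
```

```text
tcp [ 0.5019 -0.0754  0.1521] in channel mm [-97.3181   0.5899  89.4664] F chan [ 0.0797  1.0596 -1.0184] grip 30.000034114345908 0.6621212310647131
shift tool mm [ 2.3151  0.5949 29.4666] rotvec [-0.     -0.0001  0.002 ] goal [ 0.4965 -0.0744  0.123 ]
```

View pics/pl.png

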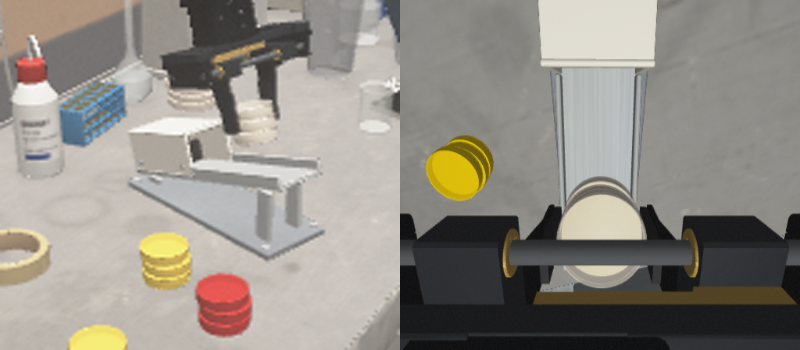

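The side view shows the stack hovering over the open channel. In the wrist view it's centred between the walls (stack at column 600, walls at 552 and 647), with the hood straight ahead. I'm lowering it.

Emit:
play_rows(moves=[[[0,0,15,0,0,0],[0,0,15,0,0,0],[0,0,10,0,0,0],[0,0,0,0,0,0],[0,0,0,0,0,0]]])

```text
time_s: 8.9
position: [0.4923, -0.0724, 0.1147]
tcp_rot: [[0.926, -0.285, -0.247], [-0.275, -0.959, 0.073], [-0.258, 0.0, -0.966]]
force: [-1.0, -0.3, -0.8]
opening: 0.659
grasp_force: 30.0
```

```bash
python3 goal.py -95 0 31
python3 - <<'E'
from h import *
p=shot('wrist');i=cv2.cvtColor(p['image'],cv2.COLOR_BGR2GRAY).astype(int)
for r in (90,120,150,180): 
    g=np.abs(np.diff(cv2.GaussianBlur(i.astype('float32'),(1,5),0)[r])); c=[(k,int(g[k])) for k in range(160,360) if g[k]>14]; print(r,c)
for r in bot.silhouettes(p,'dish_stack_centre'):
    ys,xs=np.where(r['pixels']);print(r['confidence'],xs.min(),xs.max(),ys.min(),ys.max())
cv2.imwrite('pics/low.png',p['image'])
E
```

```text
tcp [ 0.4923 -0.0724  0.1147] in channel mm [-97.3153   0.6887  50.7892] F chan [-0.6613 -0.5997 -1.0564] grip 29.99988294672221 0.6586380558184645
shift tool mm [ 2.2924  0.685  19.792 ] rotvec [ 0.0003 -0.0011  0.0011] goal [ 0.4894 -0.0723  0.095 ]
90 [(181, 35), (184, 38), (191, 15), (192, 35), (196, 64), (197, 23), (307, 30), (308, 76), (311, 33), (312, 29), (319, 20)]
120 [(185, 37), (186, 44), (193, 27), (194, 32), (197, 29), (198, 64), (306, 79), (307, 24), (309, 15), (310, 39), (311, 15), (318, 22), (321, 33)]
150 [(187, 21), (188, 24), (195, 36), (196, 20), (199, 66), (200, 21), (304, 29), (305, 78), (308, 37), (309, 26), (316, 45), (317, 23), (318, 14)]
180 [(190, 17), (194, 14), (196, 22), (197, 40), (200, 32), (201, 62), (303, 76), (304, 25), (306, 21), (307, 37), (314, 29), (315, 23)]
0.97 200 315 194 315
0.6 0 99 155 238
```

View pics/low.png

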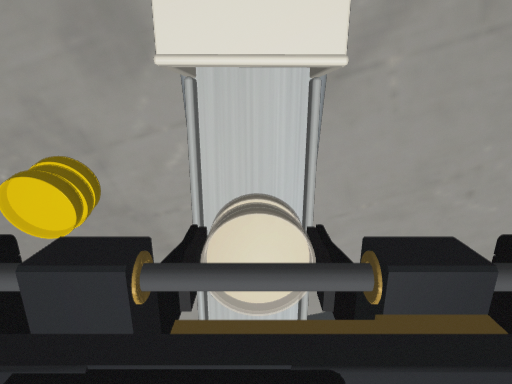

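The stack (centre column ~257) sits 2–3 mm to the right of the channel's midline (column 252). I'll shift −2.5 mm in tool y and lower slowly.

Emit:
play_rows(moves=[[[0,-2.5,0,0,0,0],[0,0,4,0,0,0],[0,0,4,0,0,0],[0,0,2,0,0,0],[0,0,0,0,0,0]]])

```text
time_s: 9.5
position: [0.4923, -0.0699, 0.1093]
tcp_rot: [[0.927, -0.285, -0.245], [-0.275, -0.959, 0.073], [-0.255, -0.0, -0.967]]
force: [-0.5, 0.9, 30.9]
opening: 0.663
grasp_force: 30.0
```

Emit:
play_rows(moves=[[[0,0,1.5,0,0,0],[0,0,1.5,0,0,0],[0,0,1.5,0,0,0],[0,0,0,0,0,0]]])

```text
time_s: 9.9
position: [0.4931, -0.0702, 0.1061]
tcp_rot: [[0.928, -0.285, -0.24], [-0.276, -0.958, 0.072], [-0.251, -0.0, -0.968]]
force: [0.7, 1.2, 37.0]
opening: 0.663
grasp_force: 30.0
```

```bash
python3 goal.py -95 0 31
python3 - <<'E'
from h import *
p=shot('wrist');i=cv2.cvtColor(p['image'],cv2.COLOR_BGR2GRAY).astype(int)
for r in (100,150): 
    g=np.abs(np.diff(cv2.GaussianBlur(i.astype('float32'),(1,5),0)[r])); c=[(k,int(g[k])) for k in range(160,360) if g[k]>40]; print(r,c)
for r in bot.silhouettes(p,'dish_stack_centre')[:1]:
    m=r['pixels']
    for y in (190,200,210,220,230): print(y,np.where(m[y])[0][[0,-1]] if m[y].any() else '')
E
```

```text
tcp [ 0.4931 -0.0702  0.1061] in channel mm [-95.0144   3.0958  42.448 ] F chan [-9.2409  1.3268 35.8272] grip 29.99883539043367 0.6625878631796782
shift tool mm [-0.081   3.0951 11.448 ] rotvec [ 0.0001 -0.0082  0.0004] goal [ 0.4894 -0.0723  0.095 ]
100 [(198, 48), (199, 41), (314, 76)]
150 [(201, 65), (311, 93)]
190 [ 0 97]
200 [ 0 97]
210 [ 0 96]
220 [ 0 88]
230 [ 6 81]
```

Emit:
play_rows(moves=[[[0,0,-3,0,0,0],[0,0,-3,0,0,0],[0,0,0,0,0,0]]])

```text
time_s: 10.3
position: [0.4914, -0.0698, 0.1067]
tcp_rot: [[0.926, -0.285, -0.247], [-0.275, -0.959, 0.073], [-0.258, 0.0, -0.966]]
force: [0.4, 0.6, 9.9]
opening: 0.665
grasp_force: 30.0
```

```bash
cat > floor.py <<'E'
from goal import *
p=shot('wrist');i=cv2.GaussianBlur(cv2.cvtColor(p['image'],cv2.COLOR_BGR2GRAY).astype('float32'),(1,5),0)
n=RC[:,2]
def pl(uv,h):
    o,d=ray(p,uv);o=RC.T@(o-O);d=RC.T@d;return o+d*(h-o[2])/d[2]
for r in (80,100,120,140,160,180):
    g=np.abs(np.diff(i[r])); L=185+np.argmax(g[185:225]);Rr=290+np.argmax(g[290:330])
    w=[np.linalg.norm(pl((L+.5,r),h)-pl((Rr+.5,r),h)) for h in (0,.02)]
    h=.02*(.064-w[0])/(w[1]-w[0]); m=(pl((L+.5,r),h)+pl((Rr+.5,r),h))/2
    print(r,L,Rr,'floor h mm',round(h*1e3,1),'mid',1e3*m)
rel([-95,0,45])
cv2.imwrite('pics/fl.png',np.hstack([cv2.resize(p['image'][60:330,140:370],None,fx=1.7,fy=1.7),cv2.resize(shot('side')['image'][140:230,220:310],(460,459),interpolation=2)])[:, :800])
E
python3 floor.py
```

```text
80 196 315 floor h mm 15.9 mid [-7.2613  3.31   15.9403]
100 198 314 floor h mm 14.5 mid [-17.5393   3.0313  14.539 ]
120 199 313 floor h mm 14.6 mid [-28.2831   3.0218  14.6177]
140 200 311 floor h mm 13.1 mid [-39.5927   3.2993  13.1173]
160 201 310 floor h mm 13.2 mid [-51.2341   3.2943  13.1736]
180 202 309 floor h mm 13.2 mid [-63.3106   3.289   13.232 ]
tcp [ 0.4914 -0.0698  0.1067] in channel mm [-96.8462   2.9443  42.5638] F chan [-2.0109  0.8383 10.1733] grip 29.999266010709107 0.6599901168025676
shift tool mm [ 1.8466  2.9459 -2.4339] rotvec [ 0.0002 -0.0008  0.0006] goal [ 0.4928 -0.0733  0.1086]
```

View pics/fl.png

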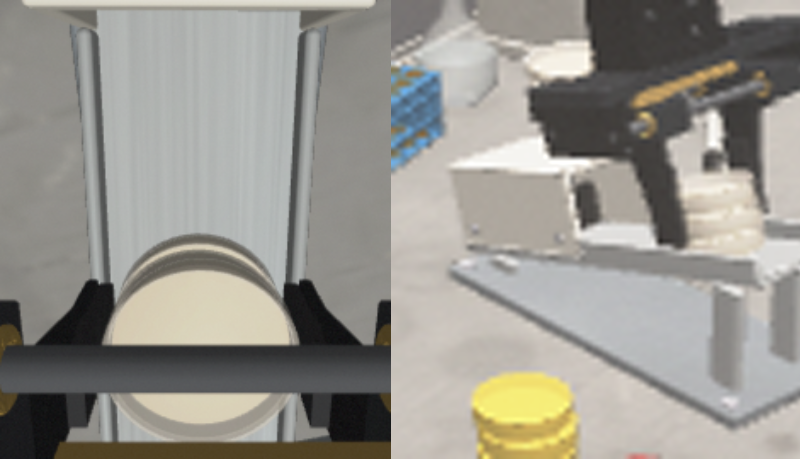

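The floor is about 13.5 mm above my fit, which agrees with the networks' 0.055. So the stack is already on the floor and centred (channel midline y = 3.2, TCP 2.9). I'm easing off and releasing.

Emit:
play_rows(moves=[[[0,0,-1,0,0,0],[0,0,-1,0,0,0],[0,0,0,0,0,0]]])

```text
time_s: 10.7
position: [0.4907, -0.0696, 0.1072]
tcp_rot: [[0.925, -0.285, -0.25], [-0.275, -0.958, 0.074], [-0.261, -0.0, -0.965]]
force: [0.2, 0.6, 0.5]
opening: 0.656
grasp_force: 30.0
```

Emit:
play_rows(moves=[[[0,0,0,0,0,0],[0,0,0,0,0,0],[0,0,0,0,0,0],[0,0,0,0,0,0],[0,0,0,0,0,0]]], fingers=1)

```text
time_s: 11.2
position: [0.4912, -0.0697, 0.1077]
tcp_rot: [[0.926, -0.285, -0.248], [-0.275, -0.958, 0.074], [-0.259, -0.0, -0.966]]
force: [0.6, 0.1, 0.1]
opening: 0.973
grasp_force: 0.0
```

Emit:
play_rows(moves=[[[0,0,-10,0,0,0],[0,0,-20,0,0,0],[0,0,-30,0,0,0],[0,0,0,0,0,0],[0,0,0,0,0,0]]])

```text
time_s: 11.7
position: [0.5068, -0.0744, 0.1667]
tcp_rot: [[0.926, -0.285, -0.246], [-0.276, -0.958, 0.073], [-0.257, 0.0, -0.966]]
force: [-1.0, -0.1, 0.1]
opening: 1.0
grasp_force: 0.0
```

```bash
sed -i 's/^RT=/O=O+RC@[0,.0032,.0135]\nRT=/' goal.py
cat > st.py <<'E'
from goal import *
for n in ('wrist','side'):
    p=shot(n)
    for r in bot.pinpoint(p,'dish_stack_centre'):
        o,d=ray(p,r['centre']);o=RC.T@(o-O);d=RC.T@d;X=1e3*(o+d*(.0225-o[2])/d[2])
        if abs(X[1])<25: print(n,r['centre'],r['confidence'],'chan mm',X)
rel([-140,0,75])
E
python3 st.py
```

```text
wrist [254.6, 216.4] 0.62 chan mm [-101.4423    1.1835   22.5   ]
side [280.8, 180.8] 0.82 chan mm [-79.037  -13.0039  22.5   ]
tcp [ 0.5052 -0.0739  0.1649] in channel mm [-97.9709  -0.184   89.0776] F chan [-0.3248 -0.1018  0.1995] grip 0.0 1.001860917426213
shift tool mm [-41.9917  -0.2062  14.1886] rotvec [-0.      0.0026  0.0005] goal [ 0.4629 -0.061   0.1622]
```

Emit:
play_rows(moves=[[[-20,0,0,0,0,0],[-20,0,0,0,0,0],[-15,0,0,0,0,0],[0,0,0,0,0,0],[0,0,0,0,0,0]]], fingers=-1)

```text
time_s: 12.4
position: [0.4555, -0.0592, 0.1796]
tcp_rot: [[0.926, -0.285, -0.248], [-0.275, -0.958, 0.074], [-0.259, -0.0, -0.966]]
force: [-0.1, -0.2, -0.2]
opening: 0.634
grasp_force: 0.0
```

Emit:
play_rows(moves=[[[0,0,15,0,0,0],[0,0,15,0,0,0],[0,0,15,0,0,0],[0,0,12,0,0,0],[0,0,8,0,0,0]]])

```text
time_s: 12.9
position: [0.4396, -0.0545, 0.1159]
tcp_rot: [[0.926, -0.285, -0.249], [-0.275, -0.958, 0.074], [-0.26, -0.0, -0.966]]
force: [0.2, -0.4, -0.2]
opening: 0.175
grasp_force: 0.0
```

Emit:
play_rows(moves=[[[0,0,0,0,0,0],[0,0,0,0,0,0],[0,0,0,0,0,0]]])

```text
time_s: 13.2
position: [0.4399, -0.0546, 0.1175]
tcp_rot: [[0.926, -0.285, -0.247], [-0.276, -0.958, 0.073], [-0.258, 0.0, -0.966]]
force: [-0.9, 0.2, -0.9]
opening: 0.008
grasp_force: 0.0
```

```bash
sed -i 's/-140,0,75/-136,0,24/' st.py; python3 st.py
```

```text
wrist [255.5, 162.5] 0.55 chan mm [-102.3842    0.2514   22.5   ]
tcp [ 0.4395 -0.0544  0.1176] in channel mm [-151.9026   -0.3117   25.5788] F chan [-0.0083  0.3637 -0.4368] grip 0.0 0.007250933474098771
shift tool mm [15.9012 -0.3046  1.5937] rotvec [ 0.0002 -0.0009  0.0005] goal [ 0.4539 -0.0584  0.1119]
```

Emit:
play_rows(moves=[[[5,0,0,0,0,0],[5,0,0,0,0,0],[3,0,0,0,0,0],[3,0,0,0,0,0],[4,0,0,0,0,0]]])

```text
time_s: 13.9
position: [0.4577, -0.0598, 0.1119]
tcp_rot: [[0.926, -0.285, -0.249], [-0.275, -0.958, 0.074], [-0.26, -0.0, -0.966]]
force: [-0.6, 0.2, 1.1]
opening: 0.003
grasp_force: 0.2
```

Emit:
play_rows(moves=[[[4,0,0,0,0,0],[4,0,0,0,0,0],[4,0,0,0,0,0],[4,0,0,0,0,0],[4,0,0,0,0,0]]])

```text
time_s: 14.4
position: [0.4765, -0.0654, 0.1067]
tcp_rot: [[0.926, -0.285, -0.248], [-0.275, -0.958, 0.074], [-0.259, -0.0, -0.966]]
force: [-0.9, 0.7, -0.6]
opening: 0.006
grasp_force: 0.1
```

Emit:
play_rows(moves=[[[4,0,0,0,0,0],[4,0,0,0,0,0],[4,0,0,0,0,0],[4,0,0,0,0,0],[4,0,0,0,0,0]]])

```text
time_s: 14.9
position: [0.495, -0.0709, 0.1015]
tcp_rot: [[0.926, -0.285, -0.248], [-0.276, -0.958, 0.074], [-0.259, -0.0, -0.966]]
force: [-0.1, -0.2, -0.1]
opening: 0.005
grasp_force: 0.1
```

```bash
python3 st.py
```

```text
wrist [252.9, 180.3] 0.77 chan mm [-51.8409   1.6608  22.5   ]
side [270.4, 182.0] 0.69 chan mm [-49.624    6.3971  22.5   ]
tcp [ 0.4947 -0.0708  0.1016] in channel mm [-92.1469  -0.2673  25.0551] F chan [-0.0641  0.0691 -0.3964] grip 0.0 0.00648888421581784
shift tool mm [-43.8526  -0.2889   1.0665] rotvec [0.0001 0.0003 0.0005] goal [ 0.4539 -0.0584  0.1119]
```

Emit:
play_rows(moves=[[[4,0,0,0,0,0],[4,0,0,0,0,0],[4,0,0,0,0,0],[4,0,0,0,0,0],[4,0,0,0,0,0]]])

```text
time_s: 15.6
position: [0.5135, -0.0764, 0.0964]
tcp_rot: [[0.926, -0.285, -0.248], [-0.275, -0.958, 0.074], [-0.259, 0.0, -0.966]]
force: [-1.3, 0.0, 0.5]
opening: 0.003
grasp_force: 0.2
```

Emit:
play_rows(moves=[[[2,0,0,0,0,0],[2,0,0,0,0,0],[2,0,0,0,0,0],[1,0,0,0,0,0],[1,0,0,0,0,0]]])

```text
time_s: 16.1
position: [0.5206, -0.0785, 0.0944]
tcp_rot: [[0.926, -0.285, -0.248], [-0.275, -0.958, 0.074], [-0.259, -0.0, -0.966]]
force: [-0.6, 0.3, 0.6]
opening: 0.002
grasp_force: 0.1
```

Emit:
play_rows(moves=[[[1,0,0,0,0,0],[0.8,0,0,0,0,0],[0.8,0,0,0,0,0],[0,0,0,0,0,0]]])

```text
time_s: 16.5
position: [0.5232, -0.0793, 0.0937]
tcp_rot: [[0.926, -0.285, -0.248], [-0.276, -0.958, 0.074], [-0.259, -0.0, -0.966]]
force: [-0.8, -0.6, -0.2]
opening: 0.008
grasp_force: 0.0
```

Emit:
play_rows(moves=[[[1,0,0,0,0,0],[1,0,0,0,0,0],[1,0,0,0,0,0],[1,0,0,0,0,0],[0.5,0,0,0,0,0]]])

```text
time_s: 17.0
position: [0.5273, -0.0805, 0.0925]
tcp_rot: [[0.926, -0.285, -0.248], [-0.275, -0.958, 0.074], [-0.259, 0.0, -0.966]]
force: [0.2, -0.1, 0.1]
opening: 0.003
grasp_force: 0.2
```

Emit:
play_rows(moves=[[[1,0,0,0,0,0],[1,0,0,0,0,0],[1,0,0,0,0,0],[1,0,0,0,0,0],[0.5,0,0,0,0,0]]])

```text
time_s: 17.5
position: [0.5315, -0.0817, 0.0914]
tcp_rot: [[0.926, -0.285, -0.248], [-0.275, -0.958, 0.074], [-0.259, -0.0, -0.966]]
force: [-0.9, 0.2, 0.7]
opening: 0.005
grasp_force: 0.2
```

Emit:
play_rows(moves=[[[1,0,0,0,0,0],[1,0,0,0,0,0],[1,0,0,0,0,0],[1,0,0,0,0,0],[0.5,0,0,0,0,0]]])

```text
time_s: 18.0
position: [0.5356, -0.083, 0.0902]
tcp_rot: [[0.926, -0.285, -0.248], [-0.275, -0.958, 0.074], [-0.259, -0.0, -0.966]]
force: [-0.2, -0.2, -0.4]
opening: 0.008
grasp_force: 0.2
```

Emit:
play_rows(moves=[[[1,0,0,0,0,0],[1,0,0,0,0,0],[1,0,0,0,0,0],[1,0,0,0,0,0],[0.5,0,0,0,0,0]]])

```text
time_s: 18.5
position: [0.5398, -0.0842, 0.089]
tcp_rot: [[0.926, -0.285, -0.248], [-0.275, -0.958, 0.074], [-0.259, -0.0, -0.966]]
force: [-0.3, 1.0, 0.1]
opening: 0.002
grasp_force: 0.2
```

Emit:
play_rows(moves=[[[1,0,0,0,0,0],[1,0,0,0,0,0],[1,0,0,0,0,0],[1,0,0,0,0,0],[0.5,0,0,0,0,0]]])

```text
time_s: 19.0
position: [0.5439, -0.0855, 0.0878]
tcp_rot: [[0.926, -0.285, -0.248], [-0.276, -0.958, 0.074], [-0.259, 0.0, -0.966]]
force: [-0.9, 0.7, 0.9]
opening: 0.008
grasp_force: 0.2
```

```bash
python3 st.py
```

```text
side [259.0, 182.4] 0.52 chan mm [-6.6958 19.701  22.5   ]
tcp [ 0.5439 -0.0854  0.0879] in channel mm [-38.9898  -0.2257  25.105 ] F chan [-0.0283 -0.6289  0.1721] grip 0.0 0.00666940357454981
shift tool mm [-97.0102  -0.2756   1.0979] rotvec [ 0.0001 -0.0001  0.0005] goal [ 0.4539 -0.0584  0.1119]
```

Emit:
play_rows(moves=[[[1,0,0,0,0,0],[1,0,0,0,0,0],[1,0,0,0,0,0],[0.5,0,0,0,0,0]]])

```text
time_s: 19.6
position: [0.5472, -0.0864, 0.0869]
tcp_rot: [[0.926, -0.285, -0.248], [-0.275, -0.958, 0.074], [-0.259, 0.0, -0.966]]
force: [-1.7, 1.0, 0.9]
opening: 0.011
grasp_force: 0.2
```

Emit:
play_rows(moves=[[[0.5,0,0,0,0,0],[0.5,0,0,0,0,0],[0,0,0,0,0,0]]])

```text
time_s: 19.9
position: [0.5481, -0.0867, 0.0867]
tcp_rot: [[0.926, -0.285, -0.248], [-0.275, -0.958, 0.074], [-0.259, -0.0, -0.966]]
force: [-0.1, -0.6, 0.0]
opening: 0.003
grasp_force: 0.0
```

```bash
python3 goal.py -30 0 24
```

```text
tcp [ 0.5481 -0.0867  0.0867] in channel mm [-34.5167  -0.2257  25.0571] F chan [ 0.0554 -0.5786  0.0416] grip 0.0458453904138878 0.003197032164268542
shift tool mm [ 4.5169 -0.2237  1.0567] rotvec [0.0001 0.0001 0.0005] goal [ 0.552  -0.0876  0.0845]
```

Just noise; no contact with the stop yet.

Emit:
play_rows(moves=[[[1,0,0,0,0,0],[1,0,0,0,0,0],[1,0,0,0,0,0],[1,0,0,0,0,0]]])

```text
time_s: 20.3
position: [0.5518, -0.0878, 0.0856]
tcp_rot: [[0.926, -0.285, -0.248], [-0.275, -0.958, 0.074], [-0.259, 0.0, -0.966]]
force: [-0.3, 0.6, 0.1]
opening: 0.007
grasp_force: 0.2
```

Emit:
play_rows(moves=[[[1,0,0,0,0,0],[1,0,0,0,0,0],[1,0,0,0,0,0],[1,0,0,0,0,0]]])

```text
time_s: 20.7
position: [0.5543, -0.0885, 0.0849]
tcp_rot: [[0.925, -0.285, -0.251], [-0.275, -0.959, 0.075], [-0.262, -0.0, -0.965]]
force: [-3.4, 0.6, 3.0]
opening: 0.004
grasp_force: 2.2
```

Contact. I'll hold, then read.

Emit:
play_rows(moves=[[[0,0,0,0,0,0],[0,0,0,0,0,0],[0,0,0,0,0,0]]])

```text
time_s: 21.0
position: [0.5547, -0.0886, 0.0848]
tcp_rot: [[0.925, -0.285, -0.25], [-0.275, -0.958, 0.074], [-0.26, -0.0, -0.965]]
force: [-3.3, 1.6, 3.9]
opening: 0.006
grasp_force: 2.4
```

```bash
python3 goal.py -30 0 24; python3 goal.py -30 0 24|head -1
```

```text
tcp [ 0.5547 -0.0886  0.0848] in channel mm [-27.3187  -0.1539  25.0067] F chan [-4.5132  0.636   2.8165] grip 2.390803713351488 0.005725516069936667
shift tool mm [-2.6795 -0.1556  1.0114] rotvec [0.0001 0.0017 0.0006] goal [ 0.552  -0.0876  0.0845]
tcp [ 0.5547 -0.0886  0.0848] in channel mm [-27.3187  -0.1539  25.0067] F chan [-4.5132  0.636   2.8165] grip 2.390803713351488 0.005725516069936667
```

Emit:
play_rows(moves=[[[0.5,0,0,0,0,0],[0.5,0,0,0,0,0],[0,0,0,0,0,0],[0,0,0,0,0,0]]])

```text
time_s: 21.4
position: [0.5554, -0.0888, 0.0846]
tcp_rot: [[0.925, -0.285, -0.251], [-0.275, -0.959, 0.075], [-0.261, -0.0, -0.965]]
force: [-5.0, 1.1, 5.2]
opening: 0.004
grasp_force: 3.1
```

```bash
python3 st.py
```

```text
side [260.2, 182.8] 0.63 chan mm [-16.1399  22.3456  22.5   ]
tcp [ 0.5554 -0.0888  0.0846] in channel mm [-26.6442  -0.1358  24.9793] F chan [-6.0414 -0.1389  3.8032] grip 3.1375635461881757 0.0034988227787535863
shift tool mm [-109.3527   -0.2026    1.2688] rotvec [0.0001 0.0026 0.0006] goal [ 0.4539 -0.0584  0.1119]
```

The force rises about 2 N/mm, to about 6 N, so the stack is seated on the spring. I'm backing off slowly so it settles against the stop.

Emit:
play_rows(moves=[[[-0.5,0,0,0,0,0],[-0.5,0,0,0,0,0],[-0.5,0,0,0,0,0],[-0.5,0,0,0,0,0],[-0.5,0,0,0,0,0]]])

```text
time_s: 22.1
position: [0.5547, -0.0887, 0.0848]
tcp_rot: [[0.926, -0.285, -0.247], [-0.276, -0.958, 0.073], [-0.257, 0.0, -0.966]]
force: [-1.3, 1.1, 1.0]
opening: 0.008
grasp_force: 1.0
```

Emit:
play_rows(moves=[[[-0.5,0,0,0,0,0],[-0.5,0,0,0,0,0],[-0.5,0,0,0,0,0],[-0.5,0,0,0,0,0],[-0.5,0,0,0,0,0]]])

```text
time_s: 22.6
position: [0.5522, -0.088, 0.0857]
tcp_rot: [[0.926, -0.285, -0.247], [-0.276, -0.958, 0.073], [-0.258, 0.0, -0.966]]
force: [0.0, 0.5, -0.1]
opening: 0.005
grasp_force: 0.0
```

Emit:
play_rows(moves=[[[-4,0,0,0,0,0],[-10,0,0,0,0,0],[-20,0,0,0,0,0],[-20,0,0,0,0,0],[-10,0,0,0,0,0]]])

```text
time_s: 23.1
position: [0.49, -0.0692, 0.1028]
tcp_rot: [[0.925, -0.285, -0.25], [-0.275, -0.959, 0.075], [-0.261, -0.0, -0.965]]
force: [-0.5, 0.4, 0.2]
opening: 0.009
grasp_force: 0.0
```

Emit:
play_rows(moves=[[[0,0,0,0,0,0],[0,0,0,0,0,0],[0,0,0,0,0,0]]])

```text
time_s: 23.4
position: [0.4936, -0.0706, 0.1022]
tcp_rot: [[0.926, -0.285, -0.247], [-0.276, -0.958, 0.073], [-0.257, 0.0, -0.966]]
force: [0.8, 0.6, -0.6]
opening: 0.003
grasp_force: 0.0
```

```bash
cat > fin.py <<'E'
from goal import *
p=shot('wrist')
for r in bot.silhouettes(p,'dish_stack_centre'):
    m=r['pixels'];ys,xs=np.where(m)
    if not(150<r['centre'][0]<360): continue
    b=ys.max();k=int(np.median(xs[ys==b]))
    print(r['confidence'],r['centre'],xs.min(),xs.max(),ys.min(),ys.max())
    for z in (0,45):  # rear-most visible edge: bottom/top rim
        o,d=ray(p,(k,b));o=RC.T@(o-O);d=RC.T@d;print(z,1e3*(o+d*(z/1e3-o[2])/d[2]))
rel([-100,0,25])
E
python3 fin.py; python3 st.py
```

```text
0.71 [256.2, 88.6] 201 312 75 109
0 [-18.8568   2.1863   0.    ]
45 [-18.082    1.5647  45.    ]
tcp [ 0.4933 -0.0705  0.102 ] in channel mm [-93.6835  -0.3424  25.097 ] F chan [ 0.5703 -0.1628  0.3783] grip 0.0 0.005319557861921646
shift tool mm [-6.3164 -0.3453  0.0927] rotvec [ 0.0002 -0.0007  0.0005] goal [ 0.4875 -0.0684  0.1036]
side [259.5, 182.9] 0.48 chan mm [-14.3015  23.8688  22.5   ]
tcp [ 0.4926 -0.0702  0.102 ] in channel mm [-94.3437  -0.2461  24.9308] F chan [-0.4251  0.3265 -0.4655] grip 0.0 0.00691029368723476
shift tool mm [-41.6559  -0.2677   0.943 ] rotvec [0.0002 0.0003 0.0005] goal [ 0.4539 -0.0584  0.1119]
```

The stack's rear edge is 18 mm outside the mouth, so its centre is at x ≈ +11 mm. It's still near the centre line and hasn't slid back. Handing in.

```bash
python3 -c "
from rig import bot
print(bot.hand_in())"
```

```text
the job is handed in; nothing more can be done
None
```

I set the three-dish stack on the open chute, pushed it under the hood against the sprung stop at about 6 N measured at the wrist, backed off slowly so it rests there, and handed the job in; the hand-in returned no verdict.

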